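Tip the last nuts into a front corner of the bin and hold it over the dish

TASK

Pick up the red parts bin (the thick lip at its back is the place to grip it), tip it so that all four nuts slide together into one of its two front corners (either one), and hold it there, tilted, with that corner close above the steel dish and not touching it, so that the fitter can rake the nuts out. Finish while still holding the bin still in the gripper: no nut may fall out, and the yellow bin, the tumbler and the pliers stay where they are.

Things in the scene. Friction and masses are not known exactly. Their poses are not given: they have to be found in the camera images.
- red_bin: loose red plastic hopper-front bin. Origin: centre of underside; z up, x to its low open front, y to its left. In mm: 187 long (x -93.5 to 93.5), 105 wide, 76 high, walls and floor 3. Front lip 36 high, leaning out 12 deg, white label; the sides slope down to it from full height at x 50. Upright back with a thick hanger lip at its top. 0.13 to 0.21 kg empty
- red_bin_lip (a point): middle of the top of the hanger lip: bin x -96.5, y 0, z 76 mm. The lip is a solid bar 12 mm thick along bin x (-102.5 to -90.5, flush with the inside of the back wall), 105 mm wide along y, 24 mm deep. Grip it from above near its middle, the fingers closing along bin x, one inside the bin and one behind; 45 to 60 N holds it without slip
- red_bin_corner_left (a point): front left inside corner of the red bin at its floor: bin x 83, y 49.5, z 3 (mm). Tilted with one front corner lowest (front and one side down together), the nuts run into that corner; about 25 degrees in all is needed, 30 to 35 is ample, beyond about 50 they may spill over the front
- red_bin_corner_right (a point): front right inside corner of the red bin at its floor: bin x 83, y -49.5, z 3 (mm)
- dish: round stainless steel parts dish with a blue disc in its bottom, 150 mm across the rim, 28 mm high, fixed to the bench. Origin: centre of its underside, on the bench
- yellow_bin: yellow bin of the same mould as the red one, with bolts in it; it stands beside the red bin on the left or right of it. Origin and axes as for the red bin. Leave it alone
- tumbler: standing steel drinking tumbler with a blue band, 87 mm across, 175 mm high. Origin: centre of its underside. Leave it alone
- pliers: pliers with red handles lying on the bench, 205 mm long along their x (from -97 at the handle ends to 113 at the jaws), 55 mm wide, 13 mm high. Origin: near the middle, on the bench. Leave them alone
- nut0: loose steel M10 hex nut in the red bin, 17 mm across flats, 19.6 mm across corners, 8.4 mm thick, 11 g. Origin: centre of one flat face (underneath at the start). Oiled: it slides on the smooth bin floor from a slope of 9 to 14 degrees
- nut1: as nut0
- nut2: as nut0
- nut3: as nut0
There are look-alikes about, which are no part of the job. There is more than one size of the red_bin; the job needs the smaller. Of the things that look like the dish, the larger one is meant.

How it is judged:
By the outcome, as a careful person would: the job done as asked, in the order asked, and still so for the second after the job is handed in, while the arm keeps its last pose, push and grip.
It also fails if it takes over 42 s, if anything falls off the work surface, if the arm or the gripper's body presses on something with over 40 N, if the wrist force passes 120 N, or if a joint passes its speed limit or range.

ROBOT

A 6-joint arm with a two-finger parallel gripper is mounted at the origin on the work surface. World frame = base frame: x ahead of the robot, y to its left, z up, the work surface at z = 0. Lengths are in m, angles in rad, forces in N, time in s.
With the tool pointing down it reaches from about 0.35 to 0.775 m from the base axis. Payload 7.3 kg.
Tool frame: the origin (TCP) lies midway between the tips of the shut fingers; the grasp point (between the pads) lies grasp_offset behind it (grasp_offset is the distance from the TCP to the grasp point, in m); z points along the fingers, y is the line along which they close (so a half turn about z gives the same grasp; the last joint's range is limited). The gripper opens to 92 mm and grips with 3 to 60 N. Pads are 19 mm wide; open, the fingers measure 130 mm over their backs; the gripper's body (75 mm by 190 mm) begins 47 mm behind the grasp point.
Start: joints at [-1.44, 0.342, 1.524, -0, 1.275, -0.146], TCP at [0.143, -0.505, 0.227] pointing down, gripper open.
Joint ranges: [-2.53, 2.53], [-0.77, 2.02], [0.04, 2.7], [-1, 4.14], [0.28, 2.66], [-3.11, 3.11]. Speed limits (rad/s): [2.57, 2.57, 3.14, 3.14, 3.14, 3.14].

INTERFACE

Orientations are given as [roll, pitch, yaw] about the fixed x, y, z axes, in that order (R = Rz(yaw) Ry(pitch) Rx(roll)).
In Python, from cell import * gives the robot as it stands.
- The arm moves only by the tool step_arm, never from a script. Its argument "plan" is a list of rows, each a list of 5 numbers: the closure, from -1 (fully open) to 1 (shut), then the shift along the tool's x, y, z in m, then the turn about the tool's z in rad. In form: [[hand, x, y, z, twist], ...]. A call has 1 to 20 rows; each row is the pose to reach, as a shift and turn from the pose commanded when the call began, along the tool's axes at that moment; what a row does not reach only later rows make up. A row lasts 1/8 s, in which the tool goes at most 62.5 mm and 10.7 degrees, less where a joint would pass 70% of its speed; a pose out of reach is approached as far as the arm can. A call with a gripper value outside its range is refused whole. The fingers move at their own pace and stop on an object; "grip_force" is the grip in N (left out, the last holds). Time passes only in rows, so rows that repeat a pose let the fingers close. It gives the time, the measured TCP pose, the force, the opening and the grip force at its end, in the units of the state.
- observe(): the state, without advancing time (a new reading comes with each control period).
- read_camera(name): name is "side" or "top"; returns a dict with "img" (420x560x3 uint8, red, green, blue), "range_z" (420x560 float32, m along the optical axis (not along the pixel's ray), 0 where there is no reading), "fx", "fy", "cx", "cy" (pixels), "R" (3x3) and "t" (3): a world point X has camera coordinates R X + t. Camera axes: x right, y down, z forward; pixel columns grow to the right and rows downward; lengths in m; the calibration is good to about 2 mm. A picture is of the moment at which its call begins.
- hand_in(): hands the job in; it is judged then, once.
The state is a dict: "time": time; "qpos": joint angles; "qvel": joint speeds; "joint_efforts": joint torques, N m; "tool_pos": TCP position; "tool_rot": TCP orientation; "contact_force": force on the tool from outside, world axes, zero at the start; "torque": the same for the moment, N m; "opening": finger opening in m; "grip_force": force on a finger pad.
Only numpy, scipy, OpenCV 4.12 (cv2) and the standard library are available. Lean on these libraries where they do the work, as an engineer would, in place of code of your own. Each camera call takes 0.05 s, during which the arm holds its last target. There are 200 camera calls.

## Working session

There is one attempt and no reset: what is moved stays moved. The work goes in short steps, Python scripts to look and compute and a tool call to move; the robot and the scene stay as the last step left them, time stands still between calls to the robot, and variables do not carry over. Pictures are saved under pics/ and viewed, at most 10 in all, crops included, and the job is handed in when it is done.

Besides the shell and the picture viewer there is one more tool, called after "Request:" as name([rows], argument=value, ...), one row to a line, values as JSON. step_arm: Moves the arm, as the interface text tells. Its arguments: {"type":"object","properties":{"plan":{"type":"array","items":{"type":"array","items":{"type":"number"}}},"grip_force":{"type":"number"}},"required":["plan"]}

```bash
mkdir -p pics
python3 - <<'E'
from cell import *
import cv2,numpy as np
s=observe();print({k:np.round(v,3) for k,v in s.items()})
try: print(grasp_offset)
except Exception as e: print(e)
for n in("top","side"):
    c=read_camera(n);cv2.imwrite(f"pics/{n}0.png",c["img"][:,:,::-1]);np.savez(f"{n}0.npz",**c);print(c["fx"],c["cx"],c["cy"],c["R"],c["t"])
E
```

```text
{'time': np.float64(0.0), 'qpos': array([-1.44 ,  0.343,  1.525, -0.   ,  1.275, -0.146]), 'qvel': array([ 0.   , -0.001,  0.   ,  0.001, -0.001,  0.   ]), 'joint_efforts': array([  0.   , -43.123, -24.422,   0.072,   0.056,  -0.   ]), 'tool_pos': array([ 0.143, -0.505,  0.226]), 'tool_rot': array([-3.14 , -0.   ,  0.277]), 'contact_force': array([-0.394, -1.055, -0.124]), 'torque': array([ 0.01 , -0.047, -0.026]), 'grip_force': np.float64(0.0), 'opening': np.float64(0.092)}
0.0188
410.20285783797556 272.3494936335694 209.67112223546752 [[ 0.02419746 -0.99965754 -0.00996451]
 [-0.99225338 -0.02280095 -0.12212019]
 [ 0.12185117  0.01284232 -0.9924653 ]] [0.04203273 0.57476555 1.13862756]
484.7336166709276 276.1212727880986 204.11596525377908 [[-0.97553372 -0.21894886  0.01988386]
 [-0.15173596  0.60508641 -0.78156678]
 [ 0.1590917  -0.76546184 -0.62350461]] [0.55097137 0.1077475  1.60667295]
```

View pics/top0.png

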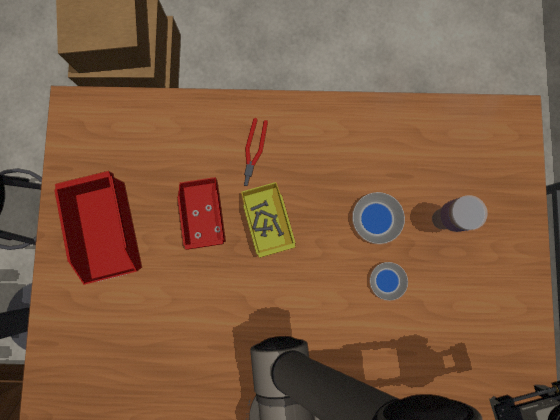

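View pics/side0.png

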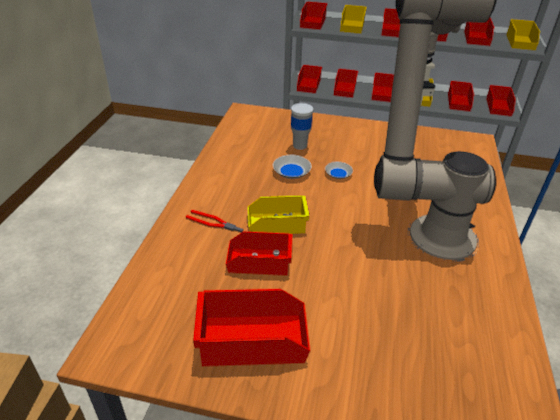

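The top view shows the small red bin at about (202,213) with 4 nuts, the yellow bin at (268,220), the large dish at (378,218), the tumbler at (465,213) and the pliers at (255,155). The moves only allow shifts and a twist about tool z, so before planning I'll check how the tool's tilt behaves when a target is out of reach. I'll do that in free space, away from the objects.

Request:
step_arm([
  [-1,0,0.06,0,0],
  [-1,0,0.12,0,0],
  [-1,0,0.18,0,0],
  [-1,0,0.24,0,0],
  [-1,0,0.3,0,0],
  [-1,0,0.36,0,0],
  [-1,0,0.4,0,0],
  [-1,0,0.4,0,0],
])

```text
time: 1.1
tool_pos: [0.2331, -0.8203, 0.1967]
tool_rot: [3.101, -0.001, 0.277]
contact_force: [0.2, 0.2, 0.1]
opening: 0.092
grip_force: 0.0
```

Run:
```python
from cell import *
import numpy as np, cell
s=observe();print({k:np.round(v,3) for k,v in s.items()})
print([n for n in dir(cell) if n[0]!='_'])
t={n:np.load(f"{n}0.npz") for n in("top","side")}
def P(n,u,v):
    c=t[n];z=float(c["range_z"][int(v),int(u)]);p=np.array([(u-c["cx"])/c["fx"]*z,(v-c["cy"])/c["fy"]*z,z]);return np.round(c["R"].T@(p-c["t"]),3)
import cv2
c=t["top"];H,W=c["range_z"].shape
uu,vv=np.meshgrid(np.arange(W),np.arange(H));z=c["range_z"]
p=np.stack([(uu-c["cx"])/c["fx"]*z,(vv-c["cy"])/c["fy"]*z,z],-1);X=(p-c["t"])@c["R"]
im=c["img"].astype(int)
np.savez("X.npz",X=X)
red=(im[...,0]>80)&(im[...,1]<60)&(im[...,2]<60)
win=np.zeros_like(red);win[170:255,170:232]=1
m=red&win
for zl,zh in((0.066,0.09),(0.03,0.045),(-.01,.01)):
    q=X[m&(X[...,2]>zl)&(X[...,2]<zh)]
    if len(q)>5: print(zl,len(q),cv2.minAreaRect(q[:,:2].astype(np.float32)*1000),np.round(q.min(0),3),np.round(q.max(0),3))
win[:]=0;win[185:255,345:412]=1
q=X[win&(X[...,2]>0.022)&(X[...,2]<.04)];print("dish",len(q),cv2.minEnclosingCircle(q[:,:2].astype(np.float32)*1000),q[:,2].mean())
yel=(im[...,0]>90)&(im[...,1]>80)&(im[...,2]<60)
q=X[yel&(X[...,2]>0.06)&(X[...,2]<.09)];print("yel",cv2.minAreaRect(q[:,:2].astype(np.float32)*1000))
for k,b in(("red",(170,235,170,255)),("yel",(235,300,178,262))):
    a=c["img"][b[2]:b[3],b[0]:b[1],::-1];cv2.imwrite(f"pics/{k}.png",cv2.resize(a,None,fx=6,fy=6,interpolation=2))
a=[cv2.imread("pics/red.png"),cv2.imread("pics/yel.png")];h=max(i.shape[0] for i in a)
cv2.imwrite("pics/ry.png",np.hstack([cv2.copyMakeBorder(i,0,h-i.shape[0],0,5,0) for i in a]))
```

```text
{'time': np.float64(1.1), 'qpos': array([-1.385,  1.166,  0.04 ,  0.005,  1.896, -0.09 ]), 'qvel': array([ 0.003, -0.021, -0.044,  0.005, -0.122,  0.005]), 'joint_efforts': array([ 1.5500e-01, -7.8021e+01, -2.6516e+01,  1.0900e-01,  7.5000e-02,
        7.0000e-03]), 'tool_pos': array([ 0.233, -0.82 ,  0.197]), 'tool_rot': array([ 3.101e+00, -1.000e-03,  2.770e-01]), 'contact_force': array([0.165, 0.203, 0.054]), 'torque': array([ 0.017, -0.021, -0.034]), 'grip_force': np.float64(0.0), 'opening': np.float64(0.092)}
['IKError', 'grasp_offset', 'hand_in', 'observe', 'read_camera']
0.066 411 ((543.9606323242188, 254.89901733398438), (163.00070190429688, 112.20589447021484), 9.702301979064941) [0.457 0.188 0.066] [0.633 0.32  0.083]
0.03 63 ((653.0000610351562, 272.9227294921875), (7.280345439910889, 102.05428314208984), 9.491072654724121) [0.641 0.222 0.03 ] [0.664 0.324 0.043]
-0.01 1703 ((560.4525146484375, 269.1376953125), (194.91844177246094, 128.30113220214844), 9.998446464538574) [ 0.456  0.192 -0.004] [0.656 0.34  0.01 ]
dish 432 ((559.7816162109375, -248.67723083496094), 75.20345306396484) 0.026874665922047587
yel ((534.774169921875, 65.108154296875), (171.50360107421875, 111.08751678466797), 17.345874786376953)
```

View pics/ry.png

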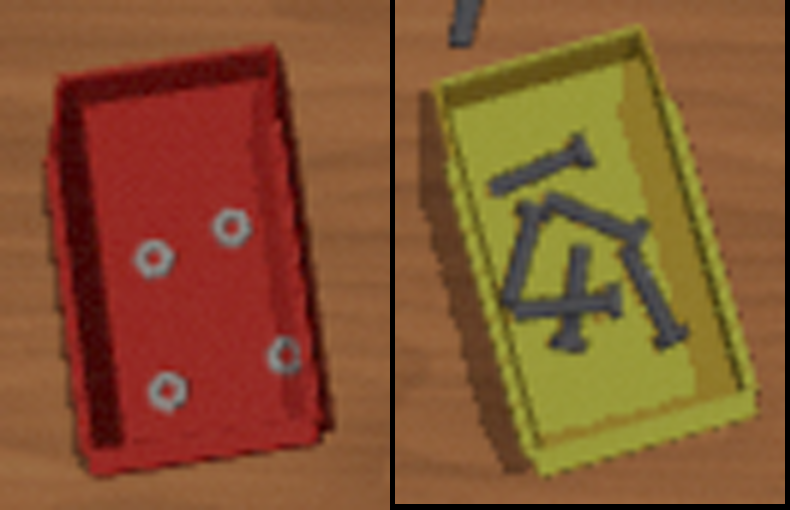

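The crop shows the red bin's back at the bottom (nearer the robot) and its low front at the top, with a yaw of about 9.7°. The overreach tilted the tool by 2.3°, so I'll see whether that builds up.

Request:
step_arm([
  [-1,0,0.2,0,0],
  [-1,0,0.4,0,0],
  [-1,0,0.4,0,0],
  [-1,0,0.4,0,0],
])

```text
time: 1.6
tool_pos: [0.2416, -0.8507, 0.1581]
tool_rot: [3.042, 0.0, 0.277]
contact_force: [-0.5, 0.2, 1.2]
opening: 0.092
grip_force: 0.0
```

Request:
step_arm([
  [-1,0,0,0,0],
  [-1,0,0,0,0],
])

```text
time: 1.85
tool_pos: [0.2416, -0.8507, 0.159]
tool_rot: [3.041, 0.0, 0.277]
contact_force: [0.0, -0.0, 0.2]
opening: 0.0921
grip_force: 0.0
```

Run:
```python
from cell import *
print(observe()["qpos"].round(3))
```

```text
[-1.384  1.214  0.037  0.009  1.792 -0.087]
```

Commanded tilt persists and builds up (5.7° now), so overreaching outward is how I can tip the bin. The present lean lies in the plane of the lip, so the pads will still sit flat on it. Next I work out the approach.

```bash
cat > h.py <<'E'
from cell import *
import numpy as np
from scipy.spatial.transform import Rotation as Ro
def cur():
    s=observe();return np.array(s["tool_pos"]),Ro.from_euler("xyz",s["tool_rot"]).as_matrix()
def shift(target):
    p,R=cur();return np.round(R.T@(np.array(target)-p),4)
E
python3 - <<'E'
from h import *
p,R=cur();a=np.radians(9.7);u=np.array([np.cos(a),np.sin(a),0]);w=np.array([-u[1],u[0],0])
# twist t: y' = -sin t x + cos t y ; want y'.w=0
x,y=R[:,0],R[:,1];t=np.arctan2(y@w,x@w);
for k in(t,t-np.pi,t+np.pi): print("twist",k,(-np.sin(k)*x+np.cos(k)*y)@u)
lip=np.array([.470,.242,.076]);d=R[:,2];print("tool z",d)
g=lip+d*0.012; tcp=g+d*grasp_offset
print(tcp,"via",shift([.36,-.3,.26]),"pre",shift(tcp-d*.10),"final",shift(tcp))
E
```

```text
twist -1.4628022129239018 0.999943199519632
twist -4.604394866513695 -0.9999431995196318
twist 1.6787904406658913 -0.9999431995196318
tool z [ 0.02720298 -0.0961998  -0.99499025]
[0.47083785 0.23903705 0.0453543 ] via [ 0.2644 -0.4848 -0.1503] pre [ 0.5183 -0.9921 -0.0856] final [ 0.5183 -0.9921  0.0144]
```

Request:
step_arm([
  [-1,0.03,-0.05,-0.03,0],
  [-1,0.06,-0.1,-0.06,0],
  [-1,0.09,-0.16,-0.09,0],
  [-1,0.12,-0.21,-0.12,0],
  [-1,0.15,-0.27,-0.15,-0.15],
  [-1,0.18,-0.32,-0.15,-0.3],
  [-1,0.2,-0.37,-0.15,-0.45],
  [-1,0.23,-0.43,-0.15,-0.6],
  [-1,0.264,-0.485,-0.15,-0.75],
  [-1,0.29,-0.54,-0.15,-0.9],
  [-1,0.32,-0.6,-0.15,-1.05],
  [-1,0.345,-0.65,-0.15,-1.2],
  [-1,0.37,-0.7,-0.15,-1.35],
  [-1,0.4,-0.76,-0.15,-1.463],
  [-1,0.43,-0.82,-0.15,-1.463],
  [-1,0.46,-0.88,-0.14,-1.463],
  [-1,0.49,-0.94,-0.12,-1.463],
  [-1,0.518,-0.992,-0.1,-1.463],
  [-1,0.518,-0.992,-0.086,-1.463],
  [-1,0.518,-0.992,-0.086,-1.463],
])

```text
time: 4.35
tool_pos: [0.4673, 0.2512, 0.144]
tool_rot: [3.132, 0.099, 1.743]
contact_force: [-0.0, -0.7, 0.5]
opening: 0.0914
grip_force: 0.0
```

Run:
```python
from h import *
import cv2
p,R=cur();print(p,R.round(3),observe()["time"],observe()["qpos"].round(2));d=R[:,2]
tcp=np.array([.470,.242,.076])+d*(.012+grasp_offset);print(shift(tcp))
c=read_camera("side");cv2.imwrite("pics/s1.png",cv2.resize(c["img"][150:330,160:400,::-1],None,fx=3,fy=3,interpolation=2))
```

```text
[0.46728541 0.25123593 0.14401513] [[-0.17   0.985  0.026]
 [ 0.98   0.172 -0.096]
 [-0.099  0.009 -0.995]] 4.35 [ 0.41  0.45  1.61 -0.11  1.1   0.29]
[-0.0028  0.0005  0.0994]
```

View pics/s1.png

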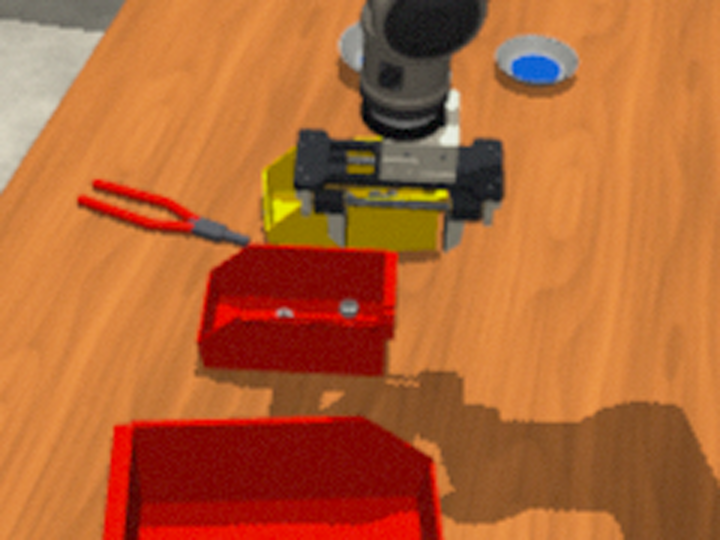

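The side view shows the open fingers, at about x=340 and x=455 in the crop, straddling the red bin's back lip at about x=392. I lower and grip.

Request:
step_arm([
  [-1,-0.003,0,0.03,0],
  [-1,-0.003,0,0.06,0],
  [-1,-0.003,0,0.085,0],
  [-1,-0.003,0,0.099,0],
  [-1,-0.003,0,0.099,0],
  [1,-0.003,0,0.099,0],
  [1,-0.003,0,0.099,0],
  [1,-0.003,0,0.099,0],
  [1,-0.003,0,0.099,0],
  [1,-0.003,0,0.099,0],
  [1,-0.003,0,0.099,0],
], grip_force=55)

```text
time: 5.78
tool_pos: [0.471, 0.2363, 0.0472]
tool_rot: [3.131, 0.099, 1.739]
contact_force: [0.4, 0.2, -0.5]
opening: 0.0365
grip_force: 0.0
```

Request:
step_arm([
  [1,0,0,0,0],
  [1,0,0,0,0],
  [1,0,0,0,0],
  [1,0,0,0,0],
  [1,0,0,0,0],
  [1,0,0,0,0],
])

```text
time: 6.52
tool_pos: [0.471, 0.2362, 0.0472]
tool_rot: [3.131, 0.099, 1.739]
contact_force: [0.5, 0.5, -0.6]
opening: 0.0118
grip_force: 55.0
```

Request:
step_arm([
  [1,-0.001,0,-0.01,0],
  [1,-0.003,0,-0.03,0],
  [1,-0.006,0,-0.06,0],
  [1,-0.009,0,-0.09,0],
  [1,-0.013,0.001,-0.13,0],
  [1,-0.017,0.001,-0.17,0],
  [1,-0.021,0.002,-0.21,0],
  [1,-0.024,0.002,-0.24,0],
  [1,-0.026,0.002,-0.26,0],
  [1,-0.026,0.002,-0.26,0],
])

```text
time: 7.78
tool_pos: [0.4706, 0.2361, 0.3103]
tool_rot: [3.127, 0.098, 1.739]
contact_force: [0.3, 0.2, -2.7]
opening: 0.0118
grip_force: 55.0
```

Run:
```python
from h import *
import cv2
p,R=cur();s=observe();print(p,R.round(3),s["time"],s["qpos"].round(2),s["contact_force"],s["opening"])
c=read_camera("side");cv2.imwrite("pics/s2.png",cv2.resize(c["img"][60:330,130:450,::-1],None,fx=2.2,fy=2.2,interpolation=2))
```

```text
[0.47059214 0.2360898  0.31032131] [[-0.167  0.986  0.03 ]
 [ 0.981  0.169 -0.094]
 [-0.098  0.014 -0.995]] 7.775 [ 0.38  0.31  1.35 -0.1   1.49  0.22] [ 0.34170387  0.21377694 -2.72472883] 0.011830413479510641
```

View pics/s2.png

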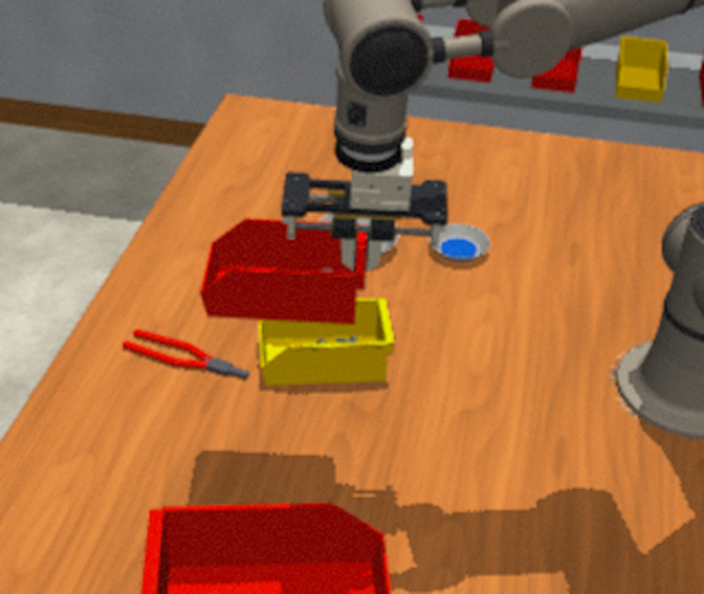

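The bin is held level, clear of the bench, with the opening steady at 11.8 mm. I carry it to azimuth about -10° and twist it so the right front corner will lead.

Request:
step_arm([
  [1,-0.015,0.003,-0.002,0],
  [1,-0.045,0.01,-0.005,-0.03],
  [1,-0.08,0.018,-0.008,-0.07],
  [1,-0.115,0.025,-0.011,-0.11],
  [1,-0.15,0.032,-0.015,-0.15],
  [1,-0.19,0.04,-0.018,-0.19],
  [1,-0.23,0.048,-0.022,-0.23],
  [1,-0.27,0.055,-0.026,-0.27],
  [1,-0.305,0.062,-0.03,-0.31],
  [1,-0.335,0.068,-0.033,-0.35],
  [1,-0.358,0.072,-0.034,-0.35],
  [1,-0.358,0.072,-0.034,-0.35],
])

```text
time: 9.32
tool_pos: [0.5999, -0.1025, 0.3771]
tool_rot: [-3.116, 0.095, 2.088]
contact_force: [-0.5, 0.6, -1.9]
opening: 0.0115
grip_force: 55.0
```

```bash
cat >> h.py <<'E'
Rg=Ro.from_euler("xyz",[3.131,.099,1.739]).as_matrix()
b=np.arctan2(Rg[1,1],Rg[0,1]);Rrel=Rg.T@Ro.from_euler("z",b).as_matrix()
def binp():
    p,R=cur();B=R@Rrel
    g=p-R[:,2]*(grasp_offset+.012)   # lip top middle (approx)
    lip=np.array([-.0965,0,.076]);
    f=lambda q:g+B@(np.array(q)-lip)
    n=B[:,2];l=B.T@[0,0,-1.]
    return dict(tilt=np.degrees(np.arccos(n[2])),beta=np.degrees(np.arctan2(l[1],l[0])),leanaz=np.degrees(np.arctan2(n[1],n[0])),yaw=np.degrees(np.arctan2(B[1,0],B[0,0])),cr=f([.083,-.0495,.003]),low=f([.086,-.0525,0]))
def rep():
    p,R=cur();s=observe();print(s["time"],"p",p.round(3),"q",s["qpos"].round(3))
    for k,v in binp().items():print(k,np.round(v,4))
    a=np.arctan2(p[1],p[0]);print("out",(R.T@[np.cos(a),np.sin(a),0]).round(3),"up",(R.T@[0,0,1]).round(3))
E
python3 -c "
from h import *
rep()"
```

```text
9.325 p [ 0.6   -0.102  0.377] q [-0.249  0.426  0.997 -0.087  1.67  -0.776]
tilt 2.0987
beta -5.4857
leanaz 24.0093
yaw 29.4987
cr [ 0.7772 -0.0554  0.3281]
low [ 0.7812 -0.0565  0.3249]
out [-0.631  0.775  0.04 ] up [-0.095 -0.026 -0.995]
```

Request:
step_arm([
  [1,-0.02,0.024,-0.002,0],
  [1,-0.045,0.055,-0.004,0],
  [1,-0.07,0.085,-0.006,0],
  [1,-0.09,0.11,-0.008,0],
  [1,-0.11,0.135,-0.01,0],
  [1,-0.13,0.16,-0.02,0],
  [1,-0.15,0.185,-0.03,0],
  [1,-0.17,0.21,-0.04,0],
  [1,-0.2,0.245,-0.05,0],
  [1,-0.24,0.3,-0.06,0],
  [1,-0.28,0.35,-0.07,0],
  [1,-0.325,0.4,-0.08,0],
  [1,-0.36,0.45,-0.09,0],
  [1,-0.4,0.5,-0.1,0],
])

```text
time: 11.08
tool_pos: [0.7996, -0.1325, 0.3297]
tool_rot: [3.129, 0.127, 2.091]
contact_force: [0.4, -0.7, -1.2]
opening: 0.0118
grip_force: 55.0
```

```bash
python3 -c "
from h import *
rep()"
```

```text
11.075 p [ 0.8   -0.132  0.33 ] q [-0.225  1.005  0.037 -0.093  2.002 -0.789]
tilt 1.6046
beta 94.1052
leanaz 123.9897
yaw 29.8861
cr [ 0.9788 -0.0845  0.289 ]
low [ 0.9829 -0.0856  0.2861]
out [-0.627  0.774  0.09 ] up [-0.127  0.013 -0.992]
```

Request:
step_arm([
  [1,-0.6,0.75,-0.2,0],
  [1,-0.6,0.75,-0.2,0],
  [1,-0.6,0.75,-0.2,0],
  [1,-0.6,0.75,-0.2,0],
  [1,-0.6,0.75,-0.2,0],
  [1,-0.6,0.75,-0.2,0],
])

```text
time: 11.82
tool_pos: [0.8372, -0.1382, 0.2876]
tool_rot: [3.09, 0.159, 2.09]
contact_force: [0.7, 0.5, -0.7]
opening: 0.0118
grip_force: 55.0
```

```bash
python3 -c "
from h import *
rep()"
```

```text
11.825 p [ 0.837 -0.138  0.288] q [-0.223  1.061  0.037 -0.086  1.897 -0.78 ]
tilt 4.1397
beta 124.055
leanaz 154.171
yaw 30.1853
cr [ 1.018  -0.0896  0.2554]
low [ 1.0222 -0.0908  0.2527]
out [-0.623  0.77   0.14 ] up [-0.158  0.051 -0.986]
```

The pull outward leans the bin's front up, so the front must point towards the base instead. I twist about half a turn, which brings the right corner inward, while still pulling outward and up.

Request:
step_arm([
  [1,0,0,0,0.1],
  [1,0,0,0,0.27],
  [1,0,0,0,0.44],
  [1,0,0,0,0.61],
  [1,0,0,0,0.78],
  [1,0,0,0,0.95],
  [1,0,0,0,1.12],
  [1,0,0,0,1.29],
  [1,0,0,0,1.46],
  [1,0,0,0,1.63],
  [1,0,0,0,1.8],
  [1,0,0,0,1.97],
  [1,0,0,0,2.14],
  [1,0,0,0,2.31],
  [1,0,0,0,2.48],
  [1,0,0,0,2.65],
  [1,0,0,0,2.82],
  [1,0,0,0,2.99],
  [1,0,0,0,3.12],
  [1,-0.61,0.68,-0.37,3.2],
])

```text
time: 14.32
tool_pos: [0.8462, -0.141, 0.2966]
tool_rot: [-3.047, -0.178, -1.115]
contact_force: [-0.6, 0.1, -1.9]
opening: 0.0113
grip_force: 55.0
```

```bash
python3 -c "
from h import *
rep()
X=np.load('X.npz')['X'];t=X[195:232,440:490].reshape(-1,3);t=t[(t[:,2]>.16)&(t[:,2]<.19)];print(len(t),t.mean(0).round(3))"
```

```text
14.325 p [ 0.846 -0.141  0.297] q [-0.225  1.052  0.038 -0.082  1.865  2.421]
tilt 16.9781
beta -69.4269
leanaz 136.9743
yaw -152.7729
cr [ 0.6774 -0.1907  0.225 ]
low [ 0.6742 -0.1901  0.221 ]
out [ 0.572 -0.8    0.179] up [ 0.177 -0.093 -0.98 ]
1016 [ 0.561 -0.438  0.175]
```

Request:
step_arm([
  [1,0.575,-0.727,-0.338,0],
  [1,0.575,-0.727,-0.338,0],
  [1,0.575,-0.727,-0.338,0],
  [1,0.575,-0.727,-0.338,0],
  [1,0.575,-0.727,-0.338,0],
  [1,0.575,-0.727,-0.338,0],
  [1,0.575,-0.727,-0.338,0],
  [1,0.575,-0.727,-0.338,0],
])

```text
time: 15.32
tool_pos: [0.8483, -0.1504, 0.3253]
tool_rot: [-3.006, -0.21, -1.116]
contact_force: [-0.4, -0.1, -2.8]
opening: 0.0117
grip_force: 55.0
```

```bash
python3 -c "
from h import *
rep()"
```

```text
15.325 p [ 0.848 -0.15   0.325] q [-0.237  1.02   0.037 -0.076  1.845  2.406]
tilt 19.5506
beta -64.9059
leanaz 141.6853
yaw -152.127
cr [ 0.6838 -0.202   0.2459]
low [ 0.6807 -0.2014  0.2417]
out [ 0.576 -0.784  0.231] up [ 0.208 -0.132 -0.969]
```

Request:
step_arm([
  [1,0.61,-0.785,-0.07,0],
  [1,0.61,-0.785,-0.07,0],
  [1,0.61,-0.785,-0.07,0],
])

```text
time: 15.7
tool_pos: [0.8742, -0.1594, 0.3062]
tool_rot: [-2.965, -0.239, -1.121]
contact_force: [-0.3, 0.4, -1.4]
opening: 0.0117
grip_force: 55.0
```

Request:
step_arm([
  [1,0.61,-0.785,-0.07,0],
  [1,0.61,-0.785,-0.07,0],
  [1,0.61,-0.785,-0.07,0],
])

```text
time: 16.08
tool_pos: [0.8948, -0.1661, 0.2994]
tool_rot: [-2.922, -0.27, -1.127]
contact_force: [-0.5, -0.2, -3.3]
opening: 0.0117
grip_force: 55.0
```

Request:
step_arm([
  [1,0.61,-0.785,-0.07,0],
  [1,0.61,-0.785,-0.07,0],
  [1,0.61,-0.785,-0.07,0],
])

```text
time: 16.45
tool_pos: [0.9114, -0.1708, 0.3023]
tool_rot: [-2.878, -0.301, -1.135]
contact_force: [-0.2, -0.3, -3.0]
opening: 0.0117
grip_force: 55.0
```

```bash
python3 -c "
from h import *
rep()"
```

```text
16.45 p [ 0.911 -0.171  0.302] q [-0.248  1.068  0.037 -0.058  1.643  2.402]
tilt 27.678
beta -56.2929
leanaz 150.3595
yaw -150.2135
cr [ 0.7612 -0.2272  0.2006]
low [ 0.7588 -0.2268  0.196 ]
out [ 0.556 -0.74   0.378] up [ 0.297 -0.248 -0.922]
```

Request:
step_arm([
  [1,0.617,-0.777,0.08,0],
  [1,0.617,-0.777,0.08,0],
  [1,0.617,-0.777,0.08,0],
])

```text
time: 16.82
tool_pos: [0.9333, -0.1792, 0.2909]
tool_rot: [-2.835, -0.331, -1.144]
contact_force: [-0.1, 0.9, -1.9]
opening: 0.0116
grip_force: 55.0
```

Request:
step_arm([
  [1,0.617,-0.777,0.1,0],
  [1,0.617,-0.777,0.1,0],
  [1,0.617,-0.777,0.1,0],
])

```text
time: 17.2
tool_pos: [0.9518, -0.1857, 0.2881]
tool_rot: [-2.79, -0.362, -1.155]
contact_force: [-0.6, 1.0, -2.7]
opening: 0.0116
grip_force: 55.0
```

Run:
```python
from h import *
import cv2
rep()
p,R=cur()
for t in(.1,.2,.3,.4):
    B=R@Ro.from_euler("z",t).as_matrix()@Rrel;l=B.T@[0,0,-1.];print(t,np.degrees([np.arccos(B[2,2]),np.arctan2(l[1],l[0])]))
c=read_camera("top");cv2.imwrite("pics/t3.png",cv2.resize(c["img"][30:330,240:560,::-1],None,fx=2,fy=2,interpolation=2))
```

```text
17.2 p [ 0.952 -0.186  0.288] q [-0.257  1.103  0.037 -0.045  1.504  2.396]
tilt 33.3518
beta -52.9456
leanaz 153.7426
yaw -148.4969
cr [ 0.8131 -0.2455  0.173 ]
low [ 0.8112 -0.2452  0.1681]
out [ 0.534 -0.701  0.473] up [ 0.354 -0.322 -0.878]
0.1 [ 33.0377539  -47.97010057]
0.2 [ 32.68353114 -42.95877939]
0.3 [ 32.29158367 -37.90592419]
0.4 [ 31.86464015 -32.80549225]
```

View pics/t3.png

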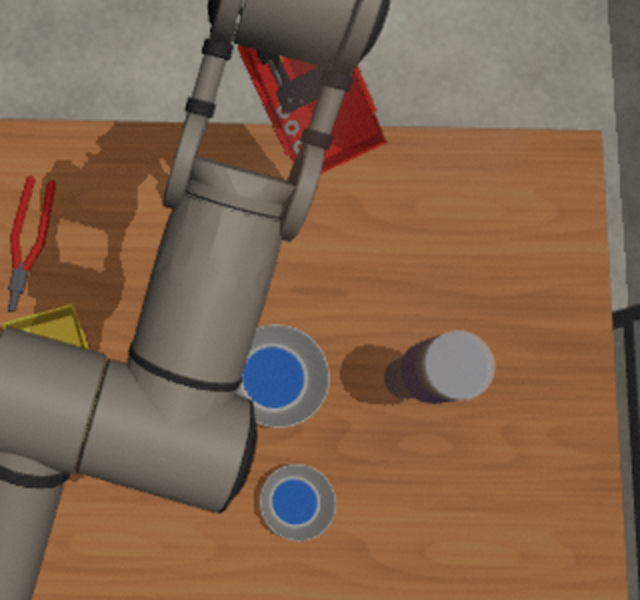

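The nuts line the right wall, at about (285-300,130-150), sliding towards the right front corner. Next I twist for a better mix of front and side tilt, and retreat over the dish.

```bash
cat >> h.py <<'E'
def go(low,t=0):
    p,R=cur();R2=R@Ro.from_euler("z",t).as_matrix();B=R2@Rrel
    rel=-R2[:,2]*(grasp_offset+.012)+B@(np.array([.086,-.0525,0])-[-.0965,0,.076])
    tc=np.array(low)-rel;print("tcp",tc.round(3),"r",np.hypot(*tc[:2]).round(3),"shift",(R.T@(tc-p)).round(4))
E
python3 - <<'E'
from h import *
go([.81,-.24,.19],.25)
go([.565,-.24,.14],.25);go([.565,-.24,.085],.25)
E
```

```text
tcp [ 0.954 -0.226  0.32 ] r 0.98 shift [ 0.0465  0.0078 -0.0211]
tcp [ 0.709 -0.226  0.27 ] r 0.744 shift [-0.0637  0.2223 -0.0871]
tcp [ 0.709 -0.226  0.215] r 0.744 shift [-0.0831  0.24   -0.0388]
```

Request:
step_arm([
  [1,-0.003,0.012,-0.005,0],
  [1,-0.01,0.035,-0.014,0.03],
  [1,-0.017,0.06,-0.024,0.07],
  [1,-0.025,0.087,-0.034,0.11],
  [1,-0.033,0.115,-0.045,0.15],
  [1,-0.041,0.143,-0.056,0.19],
  [1,-0.048,0.17,-0.067,0.23],
  [1,-0.055,0.195,-0.077,0.25],
  [1,-0.061,0.213,-0.084,0.25],
  [1,-0.064,0.222,-0.087,0.25],
  [1,-0.064,0.222,-0.087,0.25],
  [1,-0.064,0.222,-0.087,0.25],
])

```text
time: 18.75
tool_pos: [0.7097, -0.2254, 0.2706]
tool_rot: [-2.713, -0.267, -1.398]
contact_force: [-0.1, 0.0, -1.1]
opening: 0.0117
grip_force: 55.0
```

Run:
```python
from h import *
import cv2
rep();go([.565,-.24,.085]);go([.565,-.24,.045])
c=read_camera("side");cv2.imwrite("pics/s4.png",cv2.resize(c["img"][60:260,180:400,::-1],None,fx=3,fy=3,interpolation=2))
c=read_camera("top");cv2.imwrite("pics/t4.png",cv2.resize(c["img"][120:300,300:500,::-1],None,fx=3,fy=3,interpolation=2))
np.savez("t4.npz",**c)
```

```text
18.75 p [ 0.71  -0.225  0.271] q [-0.426  0.463  1.322  0.048  0.858  2.463]
tilt 32.5869
beta -40.3921
leanaz 151.7225
yaw -162.9982
cr [ 0.5679 -0.2408  0.1453]
low [ 0.5663 -0.2395  0.1404]
out [ 0.445 -0.756  0.48 ] up [ 0.264 -0.401 -0.877]
tcp [ 0.708 -0.226  0.215] r 0.743 shift [-0.0144  0.0236  0.0481]
tcp [ 0.708 -0.226  0.175] r 0.743 shift [-0.0249  0.0396  0.0832]
```

View pics/s4.png

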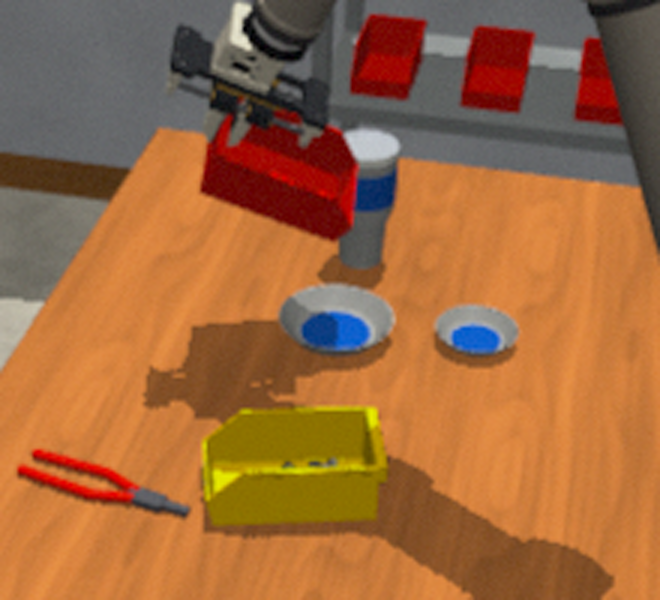

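View pics/t4.png

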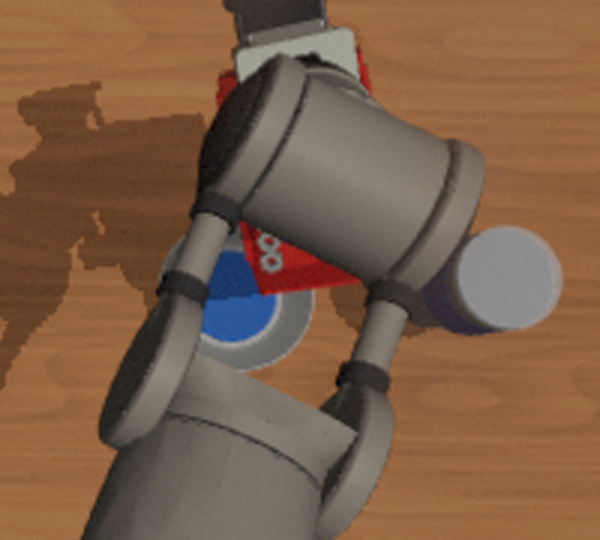

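Top view: two nuts show stacked in the right front corner, at about (268,240-262) in the crop, and that corner sits above the dish at (262,292). The side view shows the bin tilted, clear of the tumbler. I check the corner estimate by projection and lower.

Request:
step_arm([
  [1,-0.003,0.005,0.01,0],
  [1,-0.006,0.01,0.02,0],
  [1,-0.01,0.016,0.032,0],
  [1,-0.014,0.022,0.044,0],
  [1,-0.015,0.025,0.05,0],
  [1,-0.015,0.025,0.05,0],
])

```text
time: 19.6
tool_pos: [0.7069, -0.226, 0.2118]
tool_rot: [-2.714, -0.266, -1.399]
contact_force: [-0.6, 0.2, -0.5]
opening: 0.0113
grip_force: 55.0
```

Run:
```python
from h import *
import cv2
rep();b=binp();go([.565,-.24,.05])
out=[]
for n,(v0,v1,u0,u1) in(("side",(100,200,230,350)),("top",(150,250,330,450))):
    c=read_camera(n)
    q=c["R"]@b["low"]+c["t"];u,v=c["fx"]*q[0]/q[2]+c["cx"],c["fy"]*q[1]/q[2]+c["cy"];print(n,u,v,"full; crop",(u-u0)*3.3,(v-v0)*3.3)
    a=cv2.resize(c["img"][v0:v1,u0:u1,::-1],None,fx=3.3,fy=3.3,interpolation=2);out.append(a)
    cv2.imwrite(f"pics/{n}5.png",a)
    np.savez(n+"5.npz",**c)
cv2.imwrite("pics/b5.png",np.hstack(out))
```

```text
19.6 p [ 0.707 -0.226  0.212] q [-0.429  0.505  1.418  0.056  0.721  2.45 ]
tilt 32.4912
beta -40.4142
leanaz 151.6796
yaw -163.0493
cr [ 0.565  -0.2413  0.0866]
low [ 0.5634 -0.2401  0.0818]
out [ 0.447 -0.756  0.478] up [ 0.263 -0.4   -0.878]
tcp [ 0.709 -0.226  0.18 ] r 0.744 shift [-0.0082  0.0113  0.0286]
side 290.84019272107736 154.57086497772195 full; crop 200.77263597955528 180.08385442648245
top 380.05488601358246 213.76363348085147 full; crop 165.1811238448221 210.41999048680984
```

View pics/b5.png

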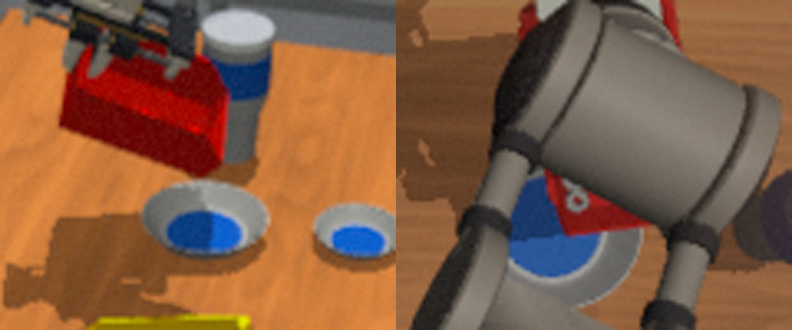

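The actual lowest corner is at (210,175) in the side crop, against a predicted (201,180), so the model agrees to about 5 mm. I lower the last 37 mm slowly.

Request:
step_arm([
  [1,-0.002,0.003,0.007,0],
  [1,-0.005,0.007,0.016,0],
  [1,-0.007,0.011,0.024,0],
  [1,-0.009,0.014,0.03,0],
  [1,-0.01,0.015,0.033,0],
  [1,-0.01,0.015,0.033,0],
  [1,-0.01,0.015,0.033,0],
  [1,-0.01,0.015,0.033,0],
  [1,-0.01,0.015,0.033,0],
])

```text
time: 20.82
tool_pos: [0.7072, -0.226, 0.1753]
tool_rot: [-2.713, -0.267, -1.399]
contact_force: [0.1, 1.0, -1.8]
opening: 0.0114
grip_force: 55.0
```

Run:
```python
from h import *
import cv2
rep();s=observe();print(s["contact_force"],np.abs(s["qvel"]).max())
out=[]
for n,(v0,v1,u0,u1) in(("side",(100,190,230,330)),("top",(160,250,340,440))):
    c=read_camera(n);np.savez(n+"6.npz",**c)
    out.append(cv2.resize(c["img"][v0:v1,u0:u1,::-1],None,fx=4,fy=4,interpolation=2))
cv2.imwrite("pics/b6.png",np.hstack(out))
# nuts: greyish pixels in the bin region, seen from above
c=np.load("top6.npz");z=c["range_z"];im=c["img"].astype(int)
uu,vv=np.meshgrid(np.arange(560),np.arange(420));X=(np.stack([(uu-c["cx"])/c["fx"]*z,(vv-c["cy"])/c["fy"]*z,z],-1)-c["t"])@c["R"]
m=(im[...,0]>im[...,1]+60)&(X[...,2]>.035)&(X[...,2]<.2);m[:,:360]=0;m[:,440:]=0
q=X[m];i=q[:,2].argsort()[:8];print(q[i].round(3))
```

```text
20.825 p [ 0.707 -0.226  0.175] q [-0.428  0.541  1.466  0.063  0.636  2.442]
tilt 32.5775
beta -40.3986
leanaz 151.6965
yaw -163.0206
cr [ 0.5654 -0.2413  0.0499]
low [ 0.5639 -0.2401  0.0451]
out [ 0.447 -0.755  0.48 ] up [ 0.264 -0.401 -0.877]
[ 0.09166255  0.97153161 -1.81741084] 0.002076052031184607
[[ 0.566 -0.258  0.055]
 [ 0.569 -0.263  0.055]
 [ 0.572 -0.249  0.055]
 [ 0.572 -0.261  0.055]
 [ 0.566 -0.266  0.056]
 [ 0.571 -0.247  0.056]
 [ 0.572 -0.263  0.056]
 [ 0.566 -0.26   0.056]]
```

View pics/b6.png

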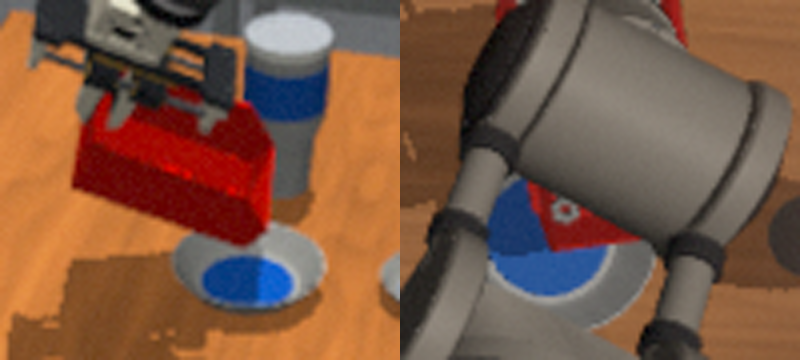

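One nut is visible in the corner region and the rest are hidden by the wrist. I compute bin-frame coordinates of the nut pixels in the stored and current images.

Run:
```python
from h import *
import cv2
p1,R1=cur()
poses={"t4":([.7097,-.2254,.2706],[-2.713,-.267,-1.398]),"top5":([.7069,-.226,.2118],[-2.714,-.266,-1.399]),"top6":None,"side6":None}
for f,ps in poses.items():
    c=np.load(f+".npz");z=c["range_z"];im=c["img"].astype(int)
    p,R=(p1,R1) if ps is None else (np.array(ps[0]),Ro.from_euler("xyz",ps[1]).as_matrix())
    B=R@Rrel;g=p-R[:,2]*(grasp_offset+.012)
    uu,vv=np.meshgrid(np.arange(560),np.arange(420));X=(np.stack([(uu-c["cx"])/c["fx"]*z,(vv-c["cy"])/c["fy"]*z,z],-1)-c["t"])@c["R"]
    b=(X-g)@B+[-.0965,0,.076]
    ins=(b[...,0]>-.08)&(b[...,0]<.1)&(np.abs(b[...,1])<.05)&(b[...,2]>-.006)&(b[...,2]<.035)&(z>0)
    grey=ins&(im.max(-1)-im.min(-1)<45)&(im.max(-1)>70)
    n,l,st,ce=cv2.connectedComponentsWithStats(grey.astype(np.uint8))
    for i in range(1,n):
        if st[i,4]>3: q=b[l==i]*1000;print(f,st[i,4],ce[i].round(),"bin mm",q.mean(0).round(),q.min(0).round(),q.max(0).round())
    r=b[ins&(im[...,0]>im[...,1]+60)]*1000
    if len(r):print("red visible x",r[:,0].min().round(),r[:,0].max().round(),"y",r[:,1].min().round(),r[:,1].max().round())
```

```text
t4 69 [390. 204.] bin mm [ 66. -39.  10.] [ 49. -47.   1.] [ 85. -29.  15.]
red visible x 36.0 95.0 y -47.0 28.0
top5 46 [384. 209.] bin mm [ 69. -39.  11.] [ 54. -47.   2.] [ 84. -31.  18.]
red visible x -73.0 94.0 y -47.0 50.0
top6 35 [381. 212.] bin mm [ 75. -40.  10.] [ 60. -47.   3.] [ 85. -30.  18.]
red visible x -72.0 94.0 y -47.0 50.0
side6 4 [292. 160.] bin mm [ 89. -48.  11.] [ 88. -50.   2.] [ 91. -46.  20.]
red visible x -80.0 98.0 y -50.0 50.0
```

The nuts seem to queue along the right wall: the first at bin (75,-40), the second at (56,-40), the others behind. I raise clear of the tumbler and twist so the front is the main downhill direction. A gentle sideways shake should then bunch them before I return.

Request:
step_arm([
  [1,0.005,-0.008,-0.017,0],
  [1,0.013,-0.02,-0.044,0],
  [1,0.021,-0.032,-0.07,0],
  [1,0.029,-0.044,-0.097,0.05],
  [1,0.037,-0.056,-0.123,0.15],
  [1,0.037,-0.056,-0.123,0.3],
  [1,0.037,-0.056,-0.123,0.45],
  [1,0.037,-0.056,-0.123,0.6],
  [1,0.037,-0.056,-0.123,0.6],
  [1,0.037,-0.056,-0.123,0.6],
])

```text
time: 22.18
tool_pos: [0.707, -0.2261, 0.3151]
tool_rot: [-2.641, 0.008, -1.936]
contact_force: [-0.2, -0.7, -2.2]
opening: 0.0112
grip_force: 55.0
```

```bash
cat >> h.py <<'E'
def nuts():
    c=read_camera("top");p,R=cur();z=c["range_z"];im=c["img"].astype(int)
    import cv2
    B=R@Rrel;g=p-R[:,2]*(grasp_offset+.012)
    uu,vv=np.meshgrid(np.arange(560),np.arange(420));X=(np.stack([(uu-c["cx"])/c["fx"]*z,(vv-c["cy"])/c["fy"]*z,z],-1)-c["t"])@c["R"]
    b=(X-g)@B*1000+[-96.5,0,76]
    ins=(b[...,0]>-80)&(b[...,0]<95)&(np.abs(b[...,1])<50)&(b[...,2]>-6)&(b[...,2]<25)&(z>0)
    grey=ins&(im.max(-1)-im.min(-1)<45)&(im.max(-1)>70);red=ins&(im[...,0]>im[...,1]+60)
    G=[['.']*10 for _ in range(18)]
    for m,ch in((red,'r'),(grey,'N')):
        for x,y,_ in b[m]: G[int((95-x)//10)][int((50-y)//10)]=ch   # rows: front at top; left col = left
    print("\n".join("".join(r) for r in G))
E
python3 -c "
from h import *
rep();nuts();print('biny',Rrel[:,1].round(3))"
```

```text
22.175 p [ 0.707 -0.226  0.315] q [-0.429  0.434  1.247  0.045  0.962  3.063]
tilt 29.6755
beta -9.2074
leanaz 148.3611
yaw 158.9291
cr [ 0.5975 -0.1384  0.1871]
low [ 0.5975 -0.1355  0.1828]
out [-0.055 -0.876  0.479] up [-0.008 -0.48  -0.877]
rrr...rrrr
rrr..rrrNN
rrr..rrrNN
rrr...rNNN
rrr...rrNN
rrr...rNNN
.......rNN
.......NNN
.......rNN
.......rrr
.......rrr
........rr
........rr
.......rrr
.......rrr
.......rrr
.......rrr
.......rrr
biny [ 0.995 -0.    -0.099]
```

The map confirms a queue of four along the right wall, spanning bin x from 5 to 85 mm. I shake along bin y.

Request:
step_arm([
  [1,0.045,0,0,0],
  [1,0,0,0,0],
  [1,0.045,0,0,0],
  [1,0,0,0,0],
  [1,0.045,0,0,0],
  [1,0,0,0,0],
  [1,0,0,0,0],
])

```text
time: 23.1
tool_pos: [0.7076, -0.2242, 0.3152]
tool_rot: [-2.641, 0.009, -1.935]
contact_force: [0.5, 0.1, -1.1]
opening: 0.0112
grip_force: 55.0
```

```bash
python3 -c "
from h import *
rep();nuts()"
```

```text
23.1 p [ 0.708 -0.224  0.315] q [-0.426  0.434  1.247  0.046  0.962  3.065]
tilt 29.6623
beta -9.0129
leanaz 148.5584
yaw 158.903
cr [ 0.5982 -0.1365  0.1872]
low [ 0.5982 -0.1336  0.1829]
out [-0.057 -0.876  0.479] up [-0.009 -0.48  -0.877]
rrr...rrrr
rrN...NNNN
rrN...NNNN
rrr...NNNr
rrr...rrrr
rrr...rrrr
.......rrr
.......rrr
.......rrr
.......rrr
.......rrr
........rr
........rr
........rr
........rr
.......rrr
.......rrr
.......rrr
```

Request:
step_arm([
  [1,0,0,0,-0.15],
  [1,0,0,0,-0.3],
  [1,0,0,0,-0.4],
  [1,0,0,0,-0.4],
  [1,0,0,0,-0.4],
])

```text
time: 23.78
tool_pos: [0.7069, -0.2262, 0.3151]
tool_rot: [-2.672, -0.179, -1.585]
contact_force: [-0.6, -0.3, -1.4]
opening: 0.0116
grip_force: 55.0
```

```bash
python3 -c "
from h import *
rep();nuts()"
```

```text
23.775 p [ 0.707 -0.226  0.315] q [-0.429  0.434  1.247  0.046  0.962  2.667]
tilt 31.6929
beta -30.1242
leanaz 150.2634
yaw -175.445
cr [ 0.5699 -0.2052  0.1854]
low [ 0.5687 -0.2033  0.1807]
out [ 0.287 -0.83   0.479] up [ 0.178 -0.445 -0.877]
rrrrrNrrrr
rrNNNNNNNN
rrNNNNNNNN
..rrrrrNr.
....rrrr..
..........
..........
..........
..........
..........
..........
..........
..........
..........
..........
.........r
........rr
........rr
```

Request:
step_arm([
  [1,0,0,0,-0.15],
  [1,0,0,0,-0.25],
  [1,0,0.045,0,-0.25],
  [1,0,0,0,-0.25],
  [1,0,0.045,0,-0.25],
  [1,0,0,0,-0.25],
  [1,0,0,0,-0.1],
  [1,0,0,0,0],
  [1,0,0,0,0],
])

```text
time: 24.95
tool_pos: [0.707, -0.226, 0.3151]
tool_rot: [-2.672, -0.18, -1.583]
contact_force: [0.0, -0.6, -3.0]
opening: 0.0114
grip_force: 55.0
```

```bash
python3 -c "
from h import *
rep();nuts()"
```

```text
24.95 p [ 0.707 -0.226  0.315] q [-0.429  0.434  1.247  0.046  0.962  2.666]
tilt 31.6981
beta -30.2123
leanaz 150.2865
yaw -175.326
cr [ 0.5698 -0.2053  0.1854]
low [ 0.5687 -0.2034  0.1807]
out [ 0.288 -0.829  0.479] up [ 0.179 -0.445 -0.878]
rrrrrrrrrr
rrrrrrNNNN
rrrrrrNNNN
..rrrrrNN.
....rrrNN.
..........
..........
..........
..........
..........
..........
..........
..........
..........
..........
.........r
........rr
........rr
```

The nuts are now bunched in the right corner, within bin x 45-85 and y -50 to -10. I go back down gently over the dish.

Request:
step_arm([
  [1,0,0,0,-0.06],
  [1,-0.002,0.004,0.008,-0.12],
  [1,-0.004,0.01,0.02,-0.17],
  [1,-0.007,0.018,0.035,-0.2],
  [1,-0.01,0.026,0.051,-0.2],
  [1,-0.014,0.034,0.067,-0.2],
  [1,-0.017,0.042,0.083,-0.2],
  [1,-0.02,0.05,0.098,-0.2],
  [1,-0.023,0.056,0.11,-0.2],
  [1,-0.024,0.06,0.118,-0.2],
  [1,-0.025,0.062,0.122,-0.2],
  [1,-0.025,0.062,0.122,-0.2],
  [1,-0.025,0.062,0.122,-0.2],
  [1,-0.025,0.062,0.122,-0.2],
])

```text
time: 26.75
tool_pos: [0.7071, -0.226, 0.1767]
tool_rot: [-2.712, -0.267, -1.399]
contact_force: [0.9, 0.6, -2.3]
opening: 0.0116
grip_force: 55.0
```

Run:
```python
from h import *
rep();nuts();s=observe();print(s["contact_force"],abs(s["qvel"]).max(),s["grip_force"],s["opening"])
# measured lowest red points over the dish, both cameras
for n in("top","side"):
    c=read_camera(n);z=c["range_z"];im=c["img"].astype(int)
    uu,vv=np.meshgrid(np.arange(560),np.arange(420));X=(np.stack([(uu-c["cx"])/c["fx"]*z,(vv-c["cy"])/c["fy"]*z,z],-1)-c["t"])@c["R"]
    q=X[(im[...,0]>im[...,1]+60)&(im[...,2]<70)&(np.hypot(X[...,0]-.58,X[...,1]+.25)<.09)&(X[...,2]>.015)&(im[...,1]<50)]
    print(n,q[q[:,2].argsort()[:5]].round(3))
```

```text
26.75 p [ 0.707 -0.226  0.177] q [-0.428  0.539  1.465  0.063  0.638  2.442]
tilt 32.6125
beta -40.3996
leanaz 151.7015
yaw -163.0035
cr [ 0.5654 -0.2414  0.0512]
low [ 0.5639 -0.2401  0.0464]
out [ 0.446 -0.755  0.48 ] up [ 0.264 -0.402 -0.877]
.....rrrrr
......NNNN
........NN
.........r
..........
..........
..........
..........
..........
..........
..........
..........
..........
..........
r.........
r.........
r.........
..........
[-0.73896741 -0.26120156 -1.30953119] 0.0028763451662685126 54.99784290790558 0.0117614715173749
top [[ 0.571 -0.249  0.056]
 [ 0.579 -0.24   0.059]
 [ 0.56  -0.248  0.059]
 [ 0.563 -0.254  0.06 ]
 [ 0.557 -0.242  0.06 ]]
side [[ 0.566 -0.241  0.056]
 [ 0.562 -0.241  0.057]
 [ 0.573 -0.236  0.059]
 [ 0.569 -0.236  0.059]
 [ 0.555 -0.245  0.06 ]]
```

The measured lowest point is about 0.053 m, so I lower another 10 mm for closeness. That still clears the 28 mm rim. Then I settle and hand in.

Request:
step_arm([
  [1,-0.001,0.001,0.003,0],
  [1,-0.002,0.003,0.006,0],
  [1,-0.003,0.004,0.009,0],
  [1,-0.003,0.004,0.009,0],
  [1,-0.003,0.004,0.009,0],
  [1,-0.003,0.004,0.009,0],
  [1,-0.003,0.004,0.009,0],
])

```text
time: 27.78
tool_pos: [0.707, -0.2256, 0.1659]
tool_rot: [-2.713, -0.267, -1.399]
contact_force: [-0.9, 0.3, -1.1]
opening: 0.0118
grip_force: 55.0
```

Run:
```python
from h import *
rep();nuts();s=observe();print(s["contact_force"],s["grip_force"],abs(s["qvel"]).max())
print(hand_in())
```

```text
27.775 p [ 0.707 -0.226  0.166] q [-0.428  0.55   1.478  0.064  0.615  2.44 ]
tilt 32.5703
beta -40.4037
leanaz 151.6973
yaw -163.0169
cr [ 0.5652 -0.2409  0.0406]
low [ 0.5637 -0.2397  0.0357]
out [ 0.446 -0.756  0.479] up [ 0.264 -0.401 -0.877]
.....rNNrr
.......NNN
........NN
.........r
..........
..........
..........
..........
..........
..........
..........
..........
..........
r.........
r.........
r.........
r.........
..........
[ 0.31038773  0.41259872 -1.21615689] 54.99771595001221 0.0014138523765651915
the job is handed in; nothing more can be done
None
```

I handed the job in at 27.8 s: the red bin is held still at 55 N, tilted about 33° with its right front corner about 10–15 mm above the dish rim. The nuts were last seen bunched in that corner, though the wrist partly hid them in the final view, and neither the yellow bin, the tumbler nor the pliers was touched.

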